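Click the laser level's battery into its push-push cradle

TASK

Stand the yellow battery pack in the slot of the grey charging cradle, press it down and make sure that the push-push catch has locked it down, pressing again if it comes back up; nobody knows which way the catch was left. Press gently, never forcing the cradle, leave the things around it where they are, and let go of the battery at the end.

Things in the scene. Friction and masses are not known exactly. Their poses are not given: they have to be found in the camera images.
- battery_mid (a point): Centre (half-way up) of the battery pack: an upright box 26 mm (its x) by 44 mm (its y) by 85 mm tall (its z, up), yellow with a black band round the upper part and brass contacts near the foot, 0.11 to 0.23 kg. It stands loose on the table; either way round fits the slot. Its top is 42.5 mm above this point.
- dock: Fixed grey charging cradle, a block 68 mm high reaching from x -34 to +80 mm and y -40 to +40 mm of its own frame; origin on the table under the slot's centre, z up. The open slot in its top is 30 mm (x) by 48 mm (y). In the slot, unseen, a sprung carriage with a push-push catch carries the battery's foot. Above 30 N the cradle breaks.
- slot_mouth (a point): Centre of the slot's mouth, level with the cradle's top, 68 mm above the table; axes as the cradle's. A black 45-degree flare 6 mm wide and deep surrounds it. The carriage starts either popped up or locked down. Pushing it takes 3 to 6 N at first, rising to 7 to 10 N near a hard bottom stop; a touch of 2 N does not move it.
- top_locked (a point): Fixed point of the cradle: nominal centre of the battery's top when locked down, 103 mm above the table. Popped up the top is nominally at 110 mm, at the bottom stop at 94 mm; in each cradle all three are off together by up to 2 mm either way. From the stop, once let go, the battery rises by 9 mm if locked (felt as 9 to 11 after a firm push), 16 (16 to 18) if popped up.
- foot_locked (a point): Fixed point of the cradle: nominal centre of the battery's foot when locked, 18 mm above the table. Each full push to the stop and release changes the catch over; a shorter push may not. If the carriage was already down when the battery is put in, the battery is not caught: press until it pops up, then press again to lock.
- anchor: Cast brass anchor ornament lying flat, about 165 x 130 x 18 mm; leave alone.
- jig: Maple frame jig lying flat, about 210 x 90 x 18 mm; leave alone.
- mallet: Black rubber mallet with a wooden handle, lying, 310 mm long, 62 mm high; leave alone.
- mug: Blue glazed mug of pencils, 82 mm across, 165 mm high with the pencils; leave alone.
- duck: Green lofting weight, 100 x 45 x 42 mm; leave alone.
- laser: Grey laser level, 75 x 65 mm, 125 mm high; leave alone.
Not all that is in view belongs to the job. What is shaped like the dock but purple or red is not meant.

How it is judged (in metres and radians):
On the way, in this order (a step that is already met when the one before it is completed fails the run):
1. the battery stands in the slot, its foot down on the carriage (top no more than 116 mm above the table) (horizontal distance between battery_mid and slot_mouth below 0.005 m and height (world z) of battery_mid below 0.0735 m and angle between battery_mid's own z axis and vertical below 0.12 rad), for 0.1 s.
2. it is pressed down against the spring, its centre at least 4 mm below the nominal locked height (horizontal distance between battery_mid and slot_mouth below 0.005 m and height (world z) of battery_mid below 0.0565 m).
At the end, for the whole second after the job is handed in: The battery stands upright (within 0.12 rad) in the slot, centred within 5 mm, released, and stays at the locked height (its centre 56.5 to 64 mm above the table, nominally 60.5) after having been pressed in (horizontal distance between battery_mid and slot_mouth below 0.005 m and height (world z) of battery_mid between 0.0565 and 0.064 m and angle between battery_mid's own z axis and vertical below 0.12 rad); the robot touches nothing.
It fails at once if the battery or the fingers press on the cradle with more than 30 N (contact force between any of battery, the fingers and dock above 30 N).
It fails at once if a bystander is moved by more than 20 mm (distance of any of anchor, jig, mallet, mug, duck, laser from where it was at the start of the episode above 0.02 m).
It also fails if it takes over 67 s, if anything falls off the work surface, if the arm or the gripper's body presses on something with over 40 N, if the wrist force passes 120 N, or if a joint passes its speed limit or range.

ROBOT

A 6-joint arm with a two-finger parallel gripper is mounted at the origin on the work surface. World frame = base frame: x ahead of the robot, y to its left, z up, the work surface at z = 0. Lengths are in m, angles in degrees, forces in N, time in s.
With the tool pointing down it reaches from about 0.275 to 0.85 m from the base axis. Payload 5.2 kg.
Tool frame: the origin (TCP) lies at the very end of the fingers, on their centre line; the grasp point (between the pads) lies arm.grip_depth behind it (arm.grip_depth is the distance from the TCP to the grasp point, in m); y points along the fingers, z is the direction in which the jaws open and shut, and the axes are right-handed (so a half turn about y gives the same grasp; the last joint's range is limited). The gripper opens to 85 mm and grips with 20 to 120 N. Pads are 22 mm wide; open, the fingers measure 114 mm over their backs; the gripper's body (76 mm by 85 mm) begins 54 mm behind the grasp point. The pads swing forward as they close: fully open they stand 13 mm farther back than shut.
Start: joints at [-88.625, 14.817, 87.949, -0, 77.235, -11.62], TCP at [0.124, -0.536, 0.231] pointing down, gripper open.
Joint ranges: [-179.93, 179.93], [-52.35, 119.4], [10.71, 147.94], [-69.91, 249.91], [12.55, 155.21], [-178.61, 178.61]. Speed limits (degrees/s): [147.25, 147.25, 180, 180, 180, 180].

INTERFACE

Orientations are given as a 3x3 rotation matrix whose columns are the frame's x, y, z axes.
In Python, from rig import readout, viewer, job, boxes_of, cut_out, arm gives the robot as it stands.
- The arm moves only by the tool jog_arm, never from a script. Its argument "targets" is a list of rows, each a list of 4 numbers: the shift along the world's x, y, z in units of 30 mm (1.0 is 30 mm), then the turn about the world's z in units of 5 degrees (1.0 is 5 degrees). A call has 1 to 10 rows; each row shifts and turns the commanded pose from where the row before left it; what a row does not reach is not made up. A row lasts 1/10 s, in which the tool goes at most 50 mm and 8.59 degrees, less where a joint would pass 70% of its speed; a pose out of reach is approached as far as the arm can. A call with a number of a shift or a turn outside -1 to 1 is refused whole. A call with a gripper value outside its range is refused whole. "fingers" is the opening, from -1 (shut) to 1 (fully open), so that 0 is half open, set as the call begins (left out, the last holds). The fingers move at their own pace and stop on an object; "squeeze" is the grip in N (left out, the last holds). Time passes only in rows, so rows that do not move let the fingers close. It gives the time, the measured TCP pose, the force and the opening at its end, in the units of the state.
- readout.get_state(): the state, without advancing time (a new reading comes with each control period).
- viewer.read_camera(name): name is "side" or "top" or "wrist"; returns (picture, depth): 480x640x3 uint8, red, green, blue; 480x640 float32, m along the optical axis (not along the pixel's ray), 0 where there is no reading.
- viewer.camera_model(name): a dict with "fx", "fy", "cx", "cy" (pixels), "R" (3x3) and "t" (3): a world point X has camera coordinates R X + t; the wrist camera has in their place "mount" (4x4, takes a point from camera to tool coordinates, whose origin is the TCP and whose axes are the tool frame's). Camera axes: x right, y down, z forward; pixel columns grow to the right and rows downward; lengths in m; the calibration is good to about 2 mm. A picture is of the moment at which its call begins: read the wrist's pose just before it. camera_model takes no time and is no camera call.
- job.finish_job(): hands the job in, once; it reports no verdict.
Trained networks look in the newest picture that a camera, given by its name, has taken for a name from the list of things; names that differ only in an ending like _2 or _b are one class to them, and where a whole thing is asked for, a point or a joint stands for the part that bears it (a point fixed in the world has none). Each returns a list of dicts, best first, with "confidence" (0 to 1); they miss things now and then, are a little off and sometimes report something else, mostly with a low value. They report only what shows in the picture. A call takes as long as a camera call. They do not tell look-alikes from the thing itself.
- boxes_of(camera, target): "position" ([x, y, z] in m, in world coordinates, good to about 4 mm: the middle of the surface that is visible of it).
- cut_out(camera, target): "pixels" (480x640 bool, what is visible of it).
The state is a dict: "time_s": time; "joint_positions": joint angles; "joint_vel": joint speeds; "tau": joint torques, N m; "eef_pos": TCP position; "eef_rot": TCP orientation; "contact_force": force on the tool from outside, world axes, zero at the start; "ft_torque": the same for the moment, N m; "width": finger opening in m.
Only numpy, scipy, OpenCV 4.12 (cv2) and the standard library are available. Lean on these libraries where they do the work, as an engineer would, in place of code of your own. Each camera call takes 0.05 s, during which the arm holds its last target. There are 200 camera calls.

## Working session

There is one attempt and no reset: what is moved stays moved. The work goes in short steps, Python scripts to look and compute and a tool call to move; the robot and the scene stay as the last step left them, time stands still between calls to the robot, and variables do not carry over. Pictures are saved under pics/ and viewed, about 8 in all and at most 12, crops included, and the job is handed in when it is done.

Besides the shell and the picture viewer there is one more tool, called after "Request:" by a JSON object that holds its "fn" and its "kwargs". jog_arm: Moves the arm, as the interface text tells. Shifts and turns lie within -1 to 1; 1 stands for 30 mm of shift or 5 degrees of turn. Its arguments: {"type":"object","properties":{"targets":{"type":"array","items":{"type":"array","items":{"type":"number","minimum":-1,"maximum":1}}},"fingers":{"type":"number"},"squeeze":{"type":"number"}},"required":["targets"]}

```bash
mkdir -p pics; ls; cat > h.py <<'E'
import numpy as np, cv2
from rig import readout, viewer, job, boxes_of, cut_out, arm
def snap(n,f):
    p,d=viewer.read_camera(n); cv2.imwrite('pics/'+f,p[:,:,::-1]); return p,d
def cloud(n,d,st=None):
    m=viewer.camera_model(n)
    v,u=np.mgrid[0:480,0:640]
    P=np.stack([(u-m['cx'])/m['fx']*d,(v-m['cy'])/m['fy']*d,d],-1)
    if 'mount' in m:
        M=np.array(m['mount']); P=P@M[:3,:3].T+M[:3,3]
        return P@np.array(st['eef_rot']).T+np.array(st['eef_pos'])
    return (P-np.array(m['t']))@np.array(m['R'])
E
python3 - <<'E'
from h import *
s=readout.get_state(); print(s['time_s'],s['eef_pos'],np.round(s['eef_rot'],3),s['width'],arm.grip_depth,s['contact_force'])
p1,d=snap('top','t1.png'); np.save('td.npy',d)
for t in ['battery_mid','dock']:
    print(t,[(np.round(b['position'],3),round(b['confidence'],2)) for b in boxes_of('top',t)])
p2,d=snap('side','s1.png'); np.save('sd.npy',d)
for t in ['battery_mid','dock']:
    print(t,[(np.round(b['position'],3),round(b['confidence'],2)) for b in boxes_of('side',t)])
E
```

```text
pics
0.0 [ 0.12369467 -0.53536958  0.23048058] [[-0.974 -0.     0.225]
 [-0.225  0.002 -0.974]
 [-0.    -1.    -0.002]] 0.08544635747447119 0.0187 [ 0.04202269  0.16146009 -0.5356602 ]
battery_mid [(array([ 0.483, -0.235,  0.084]), 0.66), (array([0.487, 0.138, 0.068]), 0.51)]
dock [(array([0.485, 0.14 , 0.066]), 0.98), (array([0.23 , 0.303, 0.068]), 0.98), (array([0.345, 0.006, 0.068]), 0.96), (array([ 0.542, -0.086,  0.068]), 0.83), (array([0.71 , 0.18 , 0.064]), 0.63)]
battery_mid [(array([ 0.494, -0.22 ,  0.05 ]), 0.94)]
dock [(array([0.344, 0.027, 0.058]), 0.81), (array([0.709, 0.209, 0.057]), 0.78), (array([ 0.548, -0.067,  0.053]), 0.77), (array([0.488, 0.162, 0.055]), 0.63), (array([0.24 , 0.332, 0.059]), 0.63), (array([ 0.494, -0.221,  0.048]), 0.56)]
```

View pics/t1.png

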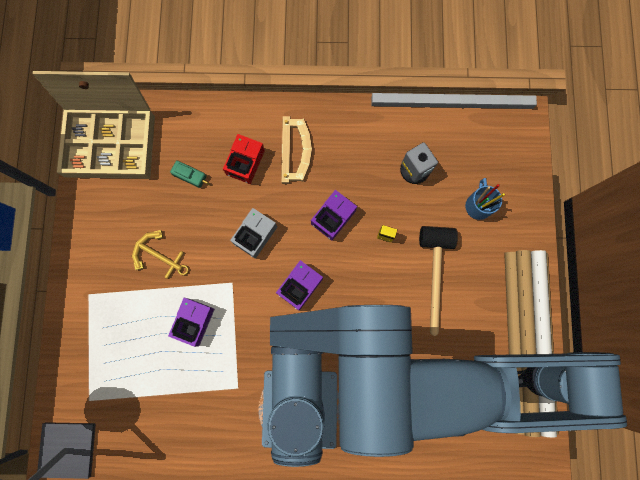

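View pics/s1.png

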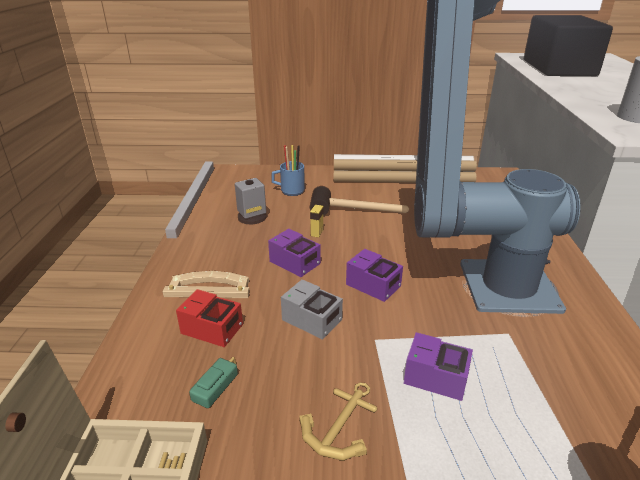

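The top view shows the grey dock at about (255,232), with its slot towards the lower right. The battery is at (388,233), with the mallet head to its right at (438,238). The side view agrees. Next I measure poses from depth.

```bash
cat >> h.py <<'E'
def rect(Q):
    (c,(w,h),a)=cv2.minAreaRect((Q[:,:2]*1000).astype(np.float32)); return np.round(c,1),round(w,1),round(h,1),round(a,1)
E
python3 - <<'E'
from h import *
d=np.load('td.npy'); C=cloud('top',d); p=cv2.imread('pics/t1.png')
print(viewer.camera_model('top')['fx'])
def near(x,y,r,z0,z1): return (np.hypot(C[...,0]-x,C[...,1]-y)<r)&(C[...,2]>z0)&(C[...,2]<z1)
m=near(.485,.14,.1,.06,.075); print('dock',m.sum(),rect(C[m]),np.median(C[m][:,2]))
g=cv2.cvtColor(p,cv2.COLOR_BGR2GRAY)
lo=(np.hypot(C[...,0]-.485,C[...,1]-.14)<.06)&(g<50); 
print('slot dark',lo.sum(),rect(C[lo]), C[lo].mean(0))
m=near(.483,-.235,.04,.075,.1); print('bat',m.sum(),rect(C[m]),np.median(C[m][:,2]))
m=near(.483,-.235,.15,.045,.07); print('near bat high', C[m].min(0),C[m].max(0))
E
```

```text
536.3100942073273
dock 875 (array([491.5, 143.4]), 81.7, 114.7, 57.8) 0.06632807271579154
slot dark 447 (array([486.9, 142.7]), 75.6, 98.1, 57.1) [0.47234094 0.15068637 0.04827447]
bat 150 (array([ 495.4, -240.8]), 43.8, 28.4, 73.4) 0.08453016549499989
near bat high [ 0.46279832 -0.3836057   0.04502844] [ 0.58489223 -0.0858354   0.06998906]
```

Request:
{"fn": "jog_arm", "kwargs": {"targets": [[0.95, 0.75, 0, 0.93], [0.95, 0.75, 0, 0.93], [0.95, 0.75, 0, 0.93], [0.95, 0.75, 0, 0.93], [0.95, 0.75, 0, 0.93], [0.95, 0.75, 0, 0.93], [0.95, 0.75, 0, 0.93], [0.95, 0.75, 0, 0.93], [0.95, 0.75, 0, 0.93], [0.95, 0.75, 0, 0.93]], "fingers": 1}}

```text
time_s: 1.3
eef_pos: [0.4098, -0.3098, 0.2314]
eef_rot: [[-0.505, 0.0, 0.863], [-0.863, -0.0, -0.505], [0.0, -1.0, 0.0]]
contact_force: [-0.3, -0.7, -0.1]
width: 0.0857
```

Request:
{"fn": "jog_arm", "kwargs": {"targets": [[0.95, 0.75, 0, 0.93], [0.95, 0.75, 0, 0.93], [0.95, 0.75, 0, 0.93], [0, 0, 0, 0], [0, 0, 0, 0], [0, 0, 0, 0]]}}

```text
time_s: 1.9
eef_pos: [0.4935, -0.2439, 0.2311]
eef_rot: [[-0.286, -0.001, 0.958], [-0.958, -0.0, -0.286], [0.0, -1.0, -0.001]]
contact_force: [0.6, 0.7, -0.7]
width: 0.0854
```

```bash
python3 - <<'E'
from h import *
s=readout.get_state(); print(s['time_s'],s['eef_pos'],np.round(s['eef_rot'],3),s['joint_positions'])
p,d=snap('wrist','w1.png'); C=cloud('wrist',d,s)
m=(np.hypot(C[...,0]-.495,C[...,1]+.24)<.05)&(C[...,2]>.075)&(C[...,2]<.1); print('bat',m.sum(),rect(C[m]),np.median(C[m][:,2]))
E
```

```text
1.9 [ 0.49351725 -0.24386066  0.23113751] [[-0.286 -0.001  0.958]
 [-0.958 -0.    -0.286]
 [ 0.    -1.    -0.001]] [-3.78877736e+01  1.48961231e+01  8.78670744e+01 -3.00647062e-02
  7.72697596e+01 -2.12632966e+01]
bat 2292 (array([ 495.3, -238.9]), 44.7, 25.8, 74.0) 0.08489951588843889
```

View pics/w1.png

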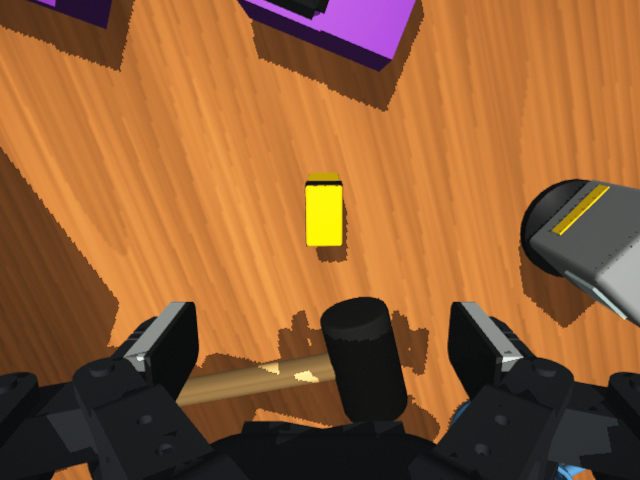

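The wrist view shows the battery alone between the open fingers at (324,210). The mallet is at (365,350), outside the finger path. Going down to grasp it.

Request:
{"fn": "jog_arm", "kwargs": {"targets": [[0.06, 0.165, -0.4, 0.1], [0, 0, -0.9, 0], [0, 0, -0.9, 0], [0, 0, -0.9, 0], [0, 0, -0.9, 0], [0, 0, -0.9, 0], [0, 0, -0.7, 0], [0, 0, -0.27, 0], [0, 0, 0, 0], [0, 0, 0, 0]]}}

```text
time_s: 2.95
eef_pos: [0.4962, -0.239, 0.0558]
eef_rot: [[-0.277, 0.001, 0.961], [-0.961, -0.001, -0.277], [0.0, -1.0, 0.001]]
contact_force: [0.2, -0.6, 0.2]
width: 0.0856
```

Request:
{"fn": "jog_arm", "kwargs": {"targets": [[0, 0, 0, 0], [0, 0, 0, 0], [0, 0, 0, 0], [0, 0, 0, 0], [0, 0, 0, 0], [0, 0, 0, 0], [0, 0, 0, 0], [0, 0, 0, 0]], "fingers": -1, "squeeze": 40}}

```text
time_s: 3.75
eef_pos: [0.4962, -0.2386, 0.0558]
eef_rot: [[-0.277, 0.001, 0.961], [-0.961, -0.0, -0.277], [0.0, -1.0, 0.001]]
contact_force: [-1.4, 1.7, 6.0]
width: 0.0253
```

Request:
{"fn": "jog_arm", "kwargs": {"targets": [[0, 0, 0.5, 0], [0, 0, 0.9, 0], [0, 0, 1, 0], [0, 0, 1, 0], [0, 0.4, 1, -0.3], [0, 0.8, 1, -0.3], [0, 0.9, 0.4, -0.3], [0, 0.9, 0, -0.3], [0, 0.9, 0, -0.3], [0, 0.9, 0, -0.3]]}}

```text
time_s: 4.75
eef_pos: [0.4955, -0.0933, 0.2286]
eef_rot: [[-0.425, -0.001, 0.905], [-0.905, 0.0, -0.425], [-0.0, -1.0, -0.001]]
contact_force: [0.0, -0.3, -2.0]
width: 0.0259
```

Request:
{"fn": "jog_arm", "kwargs": {"targets": [[0, 0.9, 0, -0.3], [0, 0.9, 0, -0.3], [0, 0.9, 0, -0.3], [0, 0.9, 0, -0.3], [0, 0.9, 0, -0.2], [0, 0.4, 0, 0], [0, 0, 0, 0], [0, 0, 0, 0], [0, 0, 0, 0]]}}

```text
time_s: 5.65
eef_pos: [0.4961, 0.0515, 0.229]
eef_rot: [[-0.531, -0.0, 0.847], [-0.847, -0.001, -0.531], [0.001, -1.0, 0.0]]
contact_force: [-0.3, -0.8, -2.0]
width: 0.0257
```

```bash
python3 - <<'E'
from h import *
s=readout.get_state(); print(s['time_s'],s['eef_pos'],np.round(s['eef_rot'],3),s['contact_force'],s['width'])
p,d=snap('wrist','w2.png'); C=cloud('wrist',d,s); np.savez('w2.npz',C=C,p=p)
m=(np.hypot(C[...,0]-.4915,C[...,1]-.1434)<.1)&(C[...,2]>.063)&(C[...,2]<.073); print('dock',m.sum(),rect(C[m]),np.median(C[m][:,2]))
m=(C[...,2]>.09)&(d>0)
print('bat',m.sum(),C[m].min(0),C[m].max(0))
E
```

```text
5.65 [0.49606862 0.05146417 0.22903603] [[-0.531 -0.     0.847]
 [-0.847 -0.001 -0.531]
 [ 0.001 -1.     0.   ]] [-0.29652314 -0.84539265 -2.04718706] 0.025671338394429834
dock 13383 (array([491.5, 145.6]), 80.2, 113.7, 57.3) 0.06775265041004419
bat 83261 [0.45087647 0.01943169 0.17435035] [0.55247012 0.09438057 0.32668341]
```

View pics/w2.png

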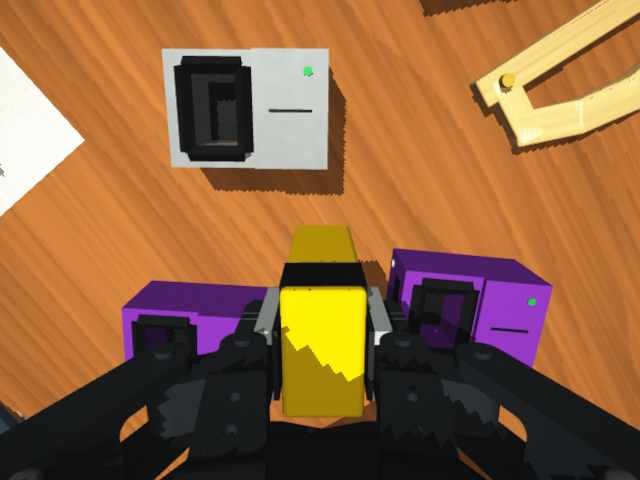

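```bash
python3 - <<'E'
from h import *
z=np.load('w2.npz'); C=z['C']; g=cv2.cvtColor(z['p'],cv2.COLOR_RGB2GRAY)
s=readout.get_state()
roi=np.zeros_like(g); roi[50:167,168:300]=1
m=((g<100)&(roi>0)).astype(np.uint8)
m=cv2.morphologyEx(m,cv2.MORPH_OPEN,np.ones((5,5)))
n,l,st,_=cv2.connectedComponentsWithStats(m); k=1+np.argmax(st[1:,4]); print(st[k])
mm=viewer.camera_model('wrist');M=np.array(mm['mount']);R=np.array(s['eef_rot'])
o=R@M[:3,3]+s['eef_pos']
v,u=np.nonzero(l==k)
D=np.stack([(u-mm['cx'])/mm['fx'],(v-mm['cy'])/mm['fy'],np.ones(len(u))],1)@M[:3,:3].T@R.T
P=o+D*((.068-o[2])/D[:,2])[:,None]
print('flare outline',rect(P), 'cam',o)
t=(abs(C[...,2]-.258)<.004)&(z['p'][...,0]>100)&(z['p'][...,2]<80); print('bat top',t.sum(),rect(C[t]))
E
```

```text
[ 174   56   80  106 7603]
flare outline (array([473.4, 157.3]), 69.7, 52.0, 57.4) cam [0.532109   0.10900362 0.37165519]
bat top 10955 (array([495.6,  51.1]), 45.1, 26.3, 57.7)
```

```bash
python3 - <<'E'
from h import *
z=np.load('w2.npz'); C=z['C']; g=cv2.cvtColor(z['p'],cv2.COLOR_RGB2GRAY)
print(np.round(C[112,165:262:3,2]*1000).astype(int)); print(np.round(C[50:168:4,215,2]*1000).astype(int))
m=np.zeros(g.shape,bool); m[54:165,172:258]=1
for lo,hi in [(.0695,.08),(.066,.0695)]:
    k=m&(C[...,2]>lo)&(C[...,2]<hi)&(g<100); print(lo,k.sum(),rect(C[k]) if k.sum()>5 else '')
# local dock-frame coordinates of the slot hole (z<0.058)
a=np.radians(-32.7); ex=np.array([np.cos(a),np.sin(a)]); ey=np.array([-ex[1],ex[0]])
L=(C[...,:2]-[.4725,.1577])
for r in (90,112,130): print(r,[(c,int(1e3*L[r,c]@ex),int(1e3*C[r,c,2])) for c in range(170,262,5)])
E
```

```text
[ 0 62 63 61 63 66 67 66 65 63 56 51 42 34 24 26 28 26 26 25 25 26 27 27
 64 68 68 65 63 61 66 68 68]
[61 64 64 67 65 65 62 36  4 26 28 25 26 27 26 25 25 27 27 27 26 26 26 11
 63 66 67 66 63 61]
0.0695 4 
0.066 1802 (array([472.3, 157.7]), 66.7, 48.9, 56.6)
90 [(170, -31, 61), (175, -26, 63), (180, -22, 66), (185, -19, 65), (190, -16, 62), (195, -15, 55), (200, -15, 40), (205, -15, 27), (210, -12, 25), (215, -7, 27), (220, -4, 27), (225, 0, 24), (230, 3, 26), (235, 14, 62), (240, 18, 66), (245, 22, 66), (250, 25, 63), (255, 29, 67), (260, 33, 69)]
112 [(170, -31, 62), (175, -27, 63), (180, -23, 65), (185, -19, 66), (190, -17, 63), (195, -16, 56), (200, -15, 45), (205, -15, 30), (210, -13, 25), (215, -8, 26), (220, -5, 26), (225, -1, 24), (230, 2, 25), (235, 6, 25), (240, 18, 68), (245, 21, 66), (250, 24, 63), (255, 28, 65), (260, 32, 66)]
130 [(170, -33, 61), (175, -29, 62), (180, -24, 65), (185, -21, 65), (190, -17, 65), (195, -15, 61), (200, -15, 47), (205, -15, 33), (210, -15, 18), (215, -9, 26), (220, -5, 25), (225, -1, 26), (230, 2, 26), (235, 6, 27), (240, 17, 65), (245, 21, 67), (250, 24, 62), (255, 28, 66), (260, 32, 67)]
```

Carriage surface reads about 25 mm, so it is probably popped up. The slot centre is at about (472.4, 157.7), with yaw matching to 0.6°. Moving above the slot.

Request:
{"fn": "jog_arm", "kwargs": {"targets": [[-0.15, 0.7, 0, -0.1], [-0.2, 0.9, 0, 0], [-0.2, 0.9, 0, 0], [-0.15, 0.7, 0, 0], [-0.073, 0.355, -0.5, 0], [0, 0, -0.9, 0], [0, 0, -0.9, 0], [0, 0, -0.8, 0], [0, 0, 0, 0], [0, 0, 0, 0]]}}

```text
time_s: 6.7
eef_pos: [0.4731, 0.1585, 0.1365]
eef_rot: [[-0.539, -0.001, 0.842], [-0.842, -0.0, -0.539], [0.0, -1.0, -0.0]]
contact_force: [1.1, 0.0, -1.6]
width: 0.026
```

```bash
python3 - <<'E'
from h import *
s=readout.get_state(); print(s['time_s'],s['eef_pos'],np.round(s['eef_rot'],3),s['contact_force'],s['width'])
p,d=snap('wrist','w3.png'); C=cloud('wrist',d,s)
zt=s['eef_pos'][2]+.0292
t=(abs(C[...,2]-zt)<.004)&(p[...,0]>100)&(p[...,2]<80); print('bat top',t.sum(),rect(C[t]))
m=(np.hypot(C[...,0]-.4915,C[...,1]-.1434)<.1)&(C[...,2]>.064)&(C[...,2]<.072); print('dock',m.sum(),rect(C[m]),np.median(C[m][:,2]))
E
```

```text
6.7 [0.47310338 0.1585276  0.13645977] [[-0.539 -0.001  0.842]
 [-0.842 -0.    -0.539]
 [ 0.    -1.    -0.   ]] [ 1.12960851  0.04897045 -1.57158314] 0.02595192971098519
bat top 10806 (array([472.7, 158. ]), 45.1, 26.3, 57.1)
dock 16564 (array([494. , 143.9]), 80.9, 108.5, 57.4) 0.06784532607004677
```

View pics/w3.png

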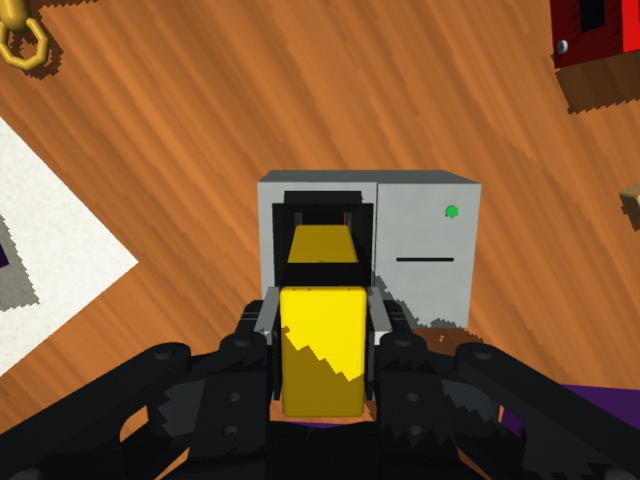

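The battery is centred over the slot at (323,250) and the yaw matches. I'll lower it slowly.

Request:
{"fn": "jog_arm", "kwargs": {"targets": [[0, 0, -0.2, 0], [0, 0, -0.2, 0], [0, 0, -0.2, 0], [0, 0, -0.2, 0], [0, 0, -0.1, 0], [0, 0, 0, 0], [0, 0, 0, 0]]}}

```text
time_s: 7.45
eef_pos: [0.4728, 0.1592, 0.1092]
eef_rot: [[-0.538, -0.0, 0.843], [-0.843, 0.0, -0.538], [0.0, -1.0, -0.0]]
contact_force: [0.4, 0.1, -1.8]
width: 0.026
```

Foot is at 53 mm, inside the slot, with no contact force. Continuing down.

Request:
{"fn": "jog_arm", "kwargs": {"targets": [[0, 0, -0.2, 0], [0, 0, -0.2, 0], [0, 0, -0.2, 0], [0, 0, -0.15, 0], [0, 0, -0.1, 0], [0, 0, 0, 0], [0, 0, 0, 0]]}}

```text
time_s: 8.15
eef_pos: [0.4729, 0.1592, 0.0837]
eef_rot: [[-0.538, 0.0, 0.843], [-0.843, 0.0, -0.538], [-0.0, -1.0, 0.0]]
contact_force: [0.4, 0.4, -1.9]
width: 0.0255
```

Request:
{"fn": "jog_arm", "kwargs": {"targets": [[0, 0, -0.04, 0], [0, 0, -0.04, 0], [0, 0, 0, 0], [0, 0, 0, 0]]}}

```text
time_s: 8.55
eef_pos: [0.473, 0.1592, 0.0815]
eef_rot: [[-0.538, 0.001, 0.843], [-0.843, 0.0, -0.538], [-0.0, -1.0, 0.0]]
contact_force: [0.7, -0.0, -0.5]
width: 0.0255
```

Request:
{"fn": "jog_arm", "kwargs": {"targets": [[0, 0, 0, 0], [0, 0, 0, 0], [0, 0, 0, 0], [0, 0, 0, 0], [0, 0, 0.3, 0], [0, 0, 0.6, 0], [0, 0, 0.6, 0], [0, 0, 0.5, 0], [0, 0, 0, 0], [0, 0, 0, 0]], "fingers": 0.3}}

```text
time_s: 9.55
eef_pos: [0.4729, 0.1592, 0.1416]
eef_rot: [[-0.538, 0.001, 0.843], [-0.843, 0.0, -0.538], [-0.001, -1.0, 0.001]]
contact_force: [-0.8, 0.3, -0.3]
width: 0.0555
```

Request:
{"fn": "jog_arm", "kwargs": {"targets": [[0, 0, 0, 0], [0, 0, 0, 0], [0, 0, 0, 0], [0, 0, 0, 0], [0, 0, 0, 0], [0, 0, 0, 0], [0, 0, 0, 0], [0, 0, 0, 0], [0, 0, 0, 0], [0, 0, 0, 0]], "fingers": -1, "squeeze": 20}}

```text
time_s: 10.55
eef_pos: [0.4728, 0.1592, 0.1413]
eef_rot: [[-0.538, 0.0, 0.843], [-0.843, 0.0, -0.538], [-0.0, -1.0, 0.0]]
contact_force: [-0.4, 0.4, 1.3]
width: -0.0001
```

```bash
python3 - <<'E'
from h import *
s=readout.get_state(); print(s['time_s'],s['eef_pos'],s['contact_force'],s['width'])
p,d=snap('side','s2.png')
p,d=snap('top','t2.png'); C=cloud('top',d)
p,d=snap('wrist','w4.png'); C=cloud('wrist',d,s)
t=(np.hypot(C[...,0]-.4725,C[...,1]-.158)<.06)&(C[...,2]>.1)&(C[...,2]<.118)&(p[...,0]>100)&(p[...,2]<80)
print('bat top',t.sum(),rect(C[t]) if t.sum() else '',np.median(C[t][:,2]))
a=cv2.imread('pics/s2.png')[260:350,260:370]; b=cv2.imread('pics/w4.png')
cv2.imwrite('pics/c4.png',np.hstack([cv2.resize(a,(400,330)),cv2.resize(b,(400,330))]))
E
```

```text
10.55 [0.47280876 0.1591899  0.14133452] [-0.41506184  0.35199719  1.26784582] -0.00011453706546354593
bat top 3268 (array([476.5, 165.1]), 29.6, 26.1, 57.6) 0.11059599067194562
```

View pics/c4.png

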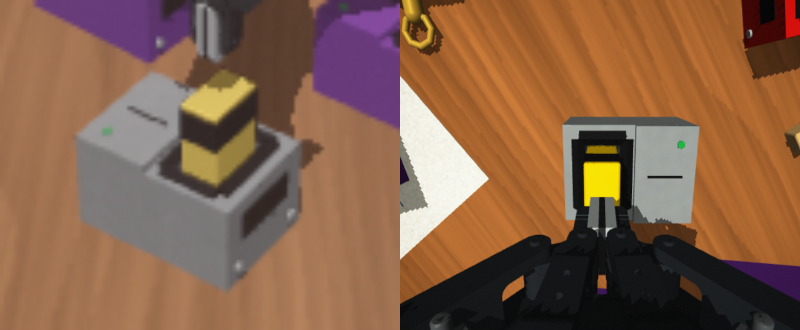

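Battery stands upright in the slot with its top at about 110.6 mm (popped-up height). The shut fingers are above it. Pressing in small steps.

Request:
{"fn": "jog_arm", "kwargs": {"targets": [[0, 0, -0.4, 0], [0, 0, -0.4, 0], [0, 0, -0.1, 0], [0, 0, -0.05, 0], [0, 0, -0.05, 0], [0, 0, -0.05, 0], [0, 0, 0, 0], [0, 0, 0, 0]]}}

```text
time_s: 11.5
eef_pos: [0.473, 0.1593, 0.1102]
eef_rot: [[-0.538, 0.001, 0.843], [-0.843, 0.0, -0.538], [-0.0, -1.0, 0.001]]
contact_force: [-0.7, -0.1, 2.9]
width: -0.0003
```

Request:
{"fn": "jog_arm", "kwargs": {"targets": [[0, 0, -0.06, 0], [0, 0, -0.06, 0], [0, 0, -0.06, 0], [0, 0, -0.06, 0], [0, 0, 0, 0]]}}

```text
time_s: 12.0
eef_pos: [0.473, 0.1593, 0.1027]
eef_rot: [[-0.538, 0.0, 0.843], [-0.843, 0.0, -0.538], [-0.0, -1.0, 0.0]]
contact_force: [-0.2, 0.8, 4.0]
width: -0.0001
```

Request:
{"fn": "jog_arm", "kwargs": {"targets": [[0, 0, -0.06, 0], [0, 0, -0.06, 0], [0, 0, -0.05, 0], [0, 0, 0, 0], [0, 0, 0, 0]]}}

```text
time_s: 12.5
eef_pos: [0.4731, 0.1593, 0.0978]
eef_rot: [[-0.538, 0.001, 0.843], [-0.843, 0.0, -0.538], [-0.001, -1.0, 0.001]]
contact_force: [-1.6, -0.5, 6.8]
width: -0.0
```

Request:
{"fn": "jog_arm", "kwargs": {"targets": [[0, 0, -0.03, 0], [0, 0, -0.03, 0], [0, 0, 0, 0], [0, 0, 0, 0]]}}

```text
time_s: 12.9
eef_pos: [0.4732, 0.1593, 0.0961]
eef_rot: [[-0.538, 0.001, 0.843], [-0.843, 0.0, -0.538], [-0.001, -1.0, 0.001]]
contact_force: [-1.2, 0.2, 7.0]
width: 0.0002
```

Request:
{"fn": "jog_arm", "kwargs": {"targets": [[0, 0, -0.03, 0], [0, 0, -0.03, 0], [0, 0, 0, 0], [0, 0, 0, 0]]}}

```text
time_s: 13.3
eef_pos: [0.4732, 0.1593, 0.0944]
eef_rot: [[-0.538, 0.001, 0.843], [-0.843, 0.0, -0.538], [-0.001, -1.0, 0.001]]
contact_force: [-1.4, -0.0, 7.3]
width: 0.0001
```

Request:
{"fn": "jog_arm", "kwargs": {"targets": [[0, 0, -0.03, 0], [0, 0, 0, 0], [0, 0, 0, 0]]}}

```text
time_s: 13.6
eef_pos: [0.4733, 0.1593, 0.0936]
eef_rot: [[-0.538, 0.001, 0.843], [-0.843, 0.0, -0.538], [-0.001, -1.0, 0.001]]
contact_force: [-1.0, 0.5, 7.8]
width: -0.0003
```

Request:
{"fn": "jog_arm", "kwargs": {"targets": [[0, 0, -0.03, 0], [0, 0, 0, 0], [0, 0, 0, 0]]}}

```text
time_s: 13.9
eef_pos: [0.4735, 0.1593, 0.0931]
eef_rot: [[-0.538, 0.002, 0.843], [-0.843, 0.0, -0.538], [-0.001, -1.0, 0.001]]
contact_force: [-1.6, -0.3, 10.7]
width: -0.0001
```

Request:
{"fn": "jog_arm", "kwargs": {"targets": [[0, 0, -0.03, 0], [0, 0, 0, 0], [0, 0, 0, 0]]}}

```text
time_s: 14.2
eef_pos: [0.4737, 0.1594, 0.0926]
eef_rot: [[-0.538, 0.002, 0.843], [-0.843, 0.0, -0.538], [-0.002, -1.0, 0.002]]
contact_force: [-1.8, 0.7, 14.1]
width: -0.0001
```

The force is climbing steeply, so this is the stop, at about 93 mm. Letting go and checking the height.

Request:
{"fn": "jog_arm", "kwargs": {"targets": [[0, 0, 0.1, 0], [0, 0, 0.1, 0], [0, 0, 0.1, 0], [0, 0, 0.1, 0], [0, 0, 0.3, 0], [0, 0, 0.4, 0], [0, 0, 0.5, 0], [0, 0, 0, 0], [0, 0, 0, 0]]}}

```text
time_s: 15.1
eef_pos: [0.473, 0.1592, 0.1396]
eef_rot: [[-0.538, 0.001, 0.843], [-0.843, 0.0, -0.538], [-0.001, -1.0, 0.001]]
contact_force: [-0.3, -0.1, 0.6]
width: 0.0002
```

```bash
cat > chk.py <<'E'
from h import *
import sys
s=readout.get_state(); print(s['time_s'],s['eef_pos'],s['contact_force'],s['width'])
p,d=snap('wrist',sys.argv[1]); C=cloud('wrist',d,s)
t=(np.hypot(C[...,0]-.4725,C[...,1]-.158)<.06)&(C[...,2]>.085)&(C[...,2]<.118)&(p[...,0]>170)&(p[...,2]<80)
print('bat top',t.sum(),rect(C[t]),np.percentile(C[t][:,2],[10,50,90]))
E
python3 chk.py w5.png
```

```text
15.1 [0.47303071 0.15918497 0.13958072] [-0.3381558  -0.07387264  0.60518513] 0.00021441217627663872
bat top 3088 (array([475.9, 164.5]), 30.8, 25.3, 58.3) [0.10322603 0.10408715 0.10489683]
```

Top now reads 104.1 mm, against 110.6 mm before the press, so the battery is locked (popped up would be about 110). I'll back off clear and check a second time.

Request:
{"fn": "jog_arm", "kwargs": {"targets": [[0, 0, 0.8, 0], [0, 0, 0.9, 0], [0, 0, 0.9, 0], [0.2, -0.6, 0.4, 0], [0.2, -0.9, 0, 0], [0.2, -0.9, 0, 0], [0.1, -0.6, 0, 0], [0, 0, 0, 0], [0, 0, 0, 0], [0, 0, 0, 0]]}}

```text
time_s: 16.15
eef_pos: [0.4934, 0.0699, 0.2288]
eef_rot: [[-0.538, -0.001, 0.843], [-0.843, 0.001, -0.538], [0.0, -1.0, -0.001]]
contact_force: [-0.1, 0.3, -0.2]
width: 0.0
```

```bash
python3 chk.py w6.png; python3 - <<'E'
from h import *
p,d=snap('side','s3.png')
a=p[260:350,260:370,::-1]; b=cv2.imread('pics/w6.png')
cv2.imwrite('pics/c6.png',np.hstack([cv2.resize(a,(400,330)),cv2.resize(b,(400,330))]))
E
```

```text
16.15 [0.49336841 0.06992613 0.22878183] [-0.09223423  0.2864897  -0.16991121] 5.036040178945069e-06
bat top 2936 (array([472.5, 159. ]), 42.9, 25.7, 57.7) [0.10319829 0.10415976 0.10509672]
```

View pics/c6.png

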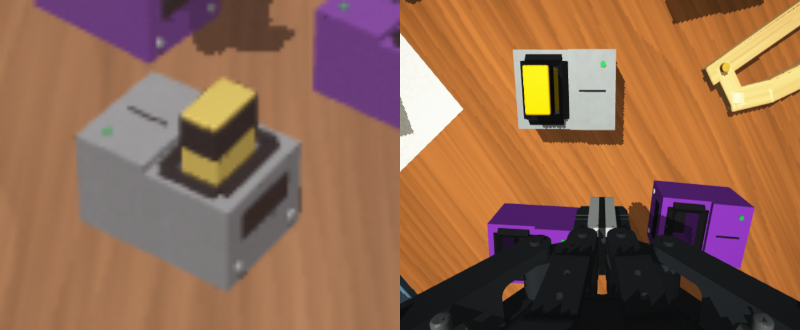

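The battery is upright in the slot and lower than before. It has stayed at 104.1 mm and is centred at (472.5, 159.0). Nothing is touching it, so I'm handing in.

```bash
python3 -c "
from rig import job; print(job.finish_job())"
```

```text
the job is handed in; nothing more can be done
None
```

The battery is in the grey cradle's slot, locked down and released, and the job was handed in about 16 s into the 67 s limit. No verdict was reported.

- **Pressing:** I lowered the battery onto the carriage, let go, and pressed its top with the shut fingers. It hit the hard stop at about 93 mm, with at most about 14 N read between moves. One press was enough, because the catch had started popped up.
- **Height:** the battery's top read 110.6 mm before the press and 104.1 mm after letting go. A second check about 1 s later also gave 104.1 mm. That puts its centre at about 61.6 mm, inside the 56.5–64 mm band.
- **Position:** it stands upright, about 1.3 mm from my slot-centre estimate.
- **Surroundings:** the arm is clear, and the force reading is back to about zero. I never felt a touch on the things around the cradle, but I did not re-measure their positions at the end.
- **Less certain:** the rise from the stop came out at about 11 mm, the top of the 9–11 mm expected when locked. The camera heights agree with locked.

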